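# Open the delivery valve fully and start the wine transfer pump

## Robot

A 7-joint arm with a two-finger parallel gripper is mounted at the origin on the work surface. World frame = base frame: x ahead of the robot, y to its left, z up, the work surface at z = 0. Lengths are in m, angles in rad, forces in N, time in s.
With the tool pointing down it reaches from about 0.4 to 0.85 m from the base axis. Payload 10.4 kg.
Tool frame: the origin (TCP) lies between the finger pads; the fingertips stand 11 mm ahead of it and the grasp point (between the pads) lies 8 mm behind it; x points along the fingers, y is the direction in which the jaws open and shut, and the axes are right-handed (so a half turn about x gives the same grasp; the last joint's range is limited). The gripper opens to 87 mm and grips with 3 to 60 N. Pads are 19 mm wide; open, the fingers measure 117 mm over their backs; the gripper's body (75 mm by 190 mm) begins 51 mm behind the grasp point.
Start: joints at [-0.023, 0.332, -0.065, 1.46, 0.022, 1.35, -0.088], TCP at [0.625, 0, 0.234] pointing down, gripper open.
Joint ranges: [-2.6, 2.6], [-0.5, 2.12], [-1.47, 1.34], [0.16, 2.42], [-1.27, 4.41], [0.06, 2.06], [-2.6, 2.6]. Speed limits (rad/s): [2.22, 2.22, 2.79, 2.79, 3.14, 3.14, 3.14].

## Interface

Orientations are given as a unit quaternion [x, y, z, w].
In Python, from bench import r, cams, ticket gives the robot as it stands. The module is installed in compiled form; this text tells all that it offers.
- The arm moves only by the tool drive_tool, never from a script. Its argument "moves" is text: rows parted by semicolons, each of 5 numbers parted by spaces: the shift along the world's x, y, z in m, then the turn about the world's z in degrees, then the closure, from 0 (fully open) to 1 (shut). In form: x y z twist grip; .... A call has 1 to 20 rows; each row shifts and turns the commanded pose from where the row before left it; what a row does not reach is not made up. A row lasts 1/8 s, in which the tool goes at most 62.5 mm and 10.7 degrees, less where a joint would pass 70% of its speed; a pose out of reach is approached as far as the arm can. A call is refused whole if a number of a shift passes 0.0625 or a number of a turn 10.7, either way. A call with a gripper value outside its range is refused whole. The fingers move at their own pace and stop on an object; "newtons" is the grip in N (left out, the last holds). Time passes only in rows, so rows that do not move let the fingers close. It gives the time, the measured TCP pose, the force and the opening at its end, in the units of the state.
- r.read_state(): the state, without advancing time (a new reading comes with each control period).
- cams.camera(name): name is "scene" or "side" or "wrist"; returns a dict with "color" (384x512x3 uint8, red, green, blue), "fx", "fy", "cx", "cy" (pixels), "extrinsics" (4x4, takes a point from camera to world coordinates). Camera axes: x right, y down, z forward; pixel columns grow to the right and rows downward; lengths in m; the calibration is good to about 2 mm. A picture is of the moment at which its call begins. There is no depth.
- ticket.close_job(): hands the job in, once; it reports no verdict.
The state is a dict: "time": time; "joint_positions": joint angles; "joint_vel": joint speeds; "joint_torque": joint torques, N m; "ee_pos": TCP position; "eef_rot": TCP orientation; "ft_force": force on the tool from outside, world axes, zero at the start; "torque": the same for the moment, N m; "width": finger opening in m.
Only numpy, scipy, OpenCV 4.12 (cv2) and the standard library are available. Lean on these libraries where they do the work, as an engineer would, in place of code of your own. Each camera call takes 0.05 s, during which the arm holds its last target.

## Task

Get the cellar's transfer pump going: push the blue lever of the delivery valve round from shut, past its half-open notch, right home to its fully open stop, and only then press the green start button all the way in and let it go. Nothing here needs gripping or lifting: do not press the red stop button, and leave the bottle, tasting glass, jar and spanner where they are.

Things in the scene. Friction and masses are not known exactly. Their poses are not given: they have to be found in the camera images.
- lever (a joint): valve lever angle, rad, about the upright stem, counter-clockwise positive from above. 0 shut: points along the pump set's -x; about 0.79 half-open notch; 1.571 fully open at a hard stop: points along the pump set's -y, over the pipe. A spring detent holds it in these three. Pushed 115 mm from the stem it takes 10 to 13 N to leave either notch; past midway it snaps to the next.
- lever_grip (a point): middle of the lever's blue plastic grip, 115 mm from the stem axis, at mid height. The grip is a level bar 100 mm long (55 to 155 mm from the stem), 24 mm wide, 14 mm thick; the point turns with it, its own -x pointing outwards along the lever. 30 mm are free below the grip to the pipe clamps (46 mm to the pipe); nothing is above it
- valve_stem (a point): the lever's turning point: on the upright stem axis of the steel butterfly valve, at mid height of the blue grip, 258 mm above the bench; axes as pumpset. The lever's hub is 32 mm across; a toothed steel quadrant about 70 mm across lies 12 mm below this point
- pumpset: pump, grey motor and pipes on a fixed base plate, 200 mm in x, y from -200 to 430 mm. Origin on the bench under the valve stem; x across the pipe, away from the robot; y along the pipe towards the motor. Pipe 29 mm thick, 190 mm high, y 165 to -165, 62 mm clamps at y = +-58. Starter box 100 x 136 mm, top 200 mm high, at y = 312. Gauge 63 mm wide at x 62, y 105, top 226 mm high
- start (a joint): how far the green start button is pressed, m: 0 = out, 0.006 = fully in; springs back out. Fully in takes 6 N
- start_top (a point): centre of the top face of the green start button: a 26 mm round cap in a black collar of 42 mm diameter, on top of the starter box, facing up, its top 222 mm above the bench and 10 mm above the collar. The red stop button is 54 mm farther along the pump set's +y
- stop (a joint): how far the red stop button is pressed, m: 0 = out, 0.006 = fully in
- stop_top (a point): centre of the top face of the red stop button: a 26 mm round cap in a yellow collar, same height as the green one; not to be touched
- bottle: full-size sparkling wine bottle, dark red glass with crown cap, standing: 88 mm diameter, 296 mm tall, about 0.9 kg; origin at the centre of its underside
- glass: stemmed tasting glass, standing: 65 mm diameter, 154 mm tall; origin at the centre of its underside
- jar: amber jar with a steel lid and a blank label: 84 mm diameter, 105 mm tall; origin at the centre of its underside
- spanner: steel spanner 170 mm long and under 12 mm high, lying on the bench in front of the pump set; origin on its underside, its own x along its length
There are look-alikes about, which are no part of the job. What is shaped like the glass but brown is not meant.

How it is judged:
By the outcome, as a careful person would: the job done as asked, in the order asked, and still so for the second after the job is handed in, with the robot touching nothing.
It also fails if it takes over 48 s, if anything falls off the work surface, if the arm or the gripper's body presses on something with over 40 N, if the wrist force passes 120 N, or if a joint passes its speed limit or range.

## Working session

There is one attempt and no reset: what is moved stays moved. The work goes in short steps, Python scripts to look and compute and a tool call to move; the robot and the scene stay as the last step left them, time stands still between calls to the robot, and variables do not carry over. Pictures are saved under pics/ and viewed, and the job is handed in when it is done.

Besides the shell and the picture viewer there is one more tool, called after "Call:" as name(argument=value, ...) on one line, values as JSON. drive_tool: Moves the arm, as the interface text tells. Its arguments: {"type":"object","properties":{"moves":{"type":"string"},"newtons":{"type":"number"}},"required":["moves"]}

```bash
mkdir -p pics; cat > h.py <<'E'
import numpy as np, cv2
from bench import r, cams, ticket
def snap(n,tag):
    c=cams.camera(n); cv2.imwrite(f'pics/{tag}.png',c['color'][:,:,::-1]); return c
def ray(c,u,v):
    E=np.array(c['extrinsics']); d=E[:3,:3]@np.array([(u-c['cx'])/c['fx'],(v-c['cy'])/c['fy'],1]); return E[:3,3],d
def onz(c,u,v,z):
    o,d=ray(c,u,v); return o+d*(z-o[2])/d[2]
def proj(c,p):
    E=np.array(c['extrinsics']); q=E[:3,:3].T@(np.array(p)-E[:3,3]); return q[0]/q[2]*c['fx']+c['cx'],q[1]/q[2]*c['fy']+c['cy']
def tri(c1,p1,c2,p2):
    o1,d1=ray(c1,*p1);o2,d2=ray(c2,*p2)
    s=np.linalg.lstsq(np.array([d1,-d2]).T,o2-o1,rcond=None)[0]
    a,b=o1+s[0]*d1,o2+s[1]*d2
    return (a+b)/2,np.linalg.norm(a-b)
E
python3 - <<'E'
from h import *
for n in ['scene','side','wrist']:
    c=snap(n,n+'0'); print(n,c['fx'],np.round(c['extrinsics'],3).tolist())
s=r.read_state(); print(s['time'],s['ee_pos'],s['eef_rot'],s['ft_force'],s['width'])
E
```

```text
scene 459.9847765043564 [[-0.063, 0.608, -0.791, 1.493], [0.998, 0.02, -0.064, 0.035], [-0.023, -0.794, -0.608, 0.89], [0.0, 0.0, 0.0, 1.0]]
side 372.0682625074025 [[-0.927, -0.266, 0.265, 0.265], [-0.375, 0.682, -0.628, 0.613], [-0.014, -0.681, -0.732, 0.91], [0.0, 0.0, 0.0, 1.0]]
wrist 276.9964098965023 [[1.0, 0.001, -0.001, 0.624], [0.001, -0.957, -0.289, 0.078], [-0.002, 0.289, -0.957, 0.385], [0.0, 0.0, 0.0, 1.0]]
0.15 [6.24740575e-01 2.73098015e-05 2.32957985e-01] [ 0.49973168  0.50026092 -0.50024795  0.49975919] [-0.72185596 -0.58282546  0.0927525 ] 0.08695853373162603
```

View pics/scene0.png

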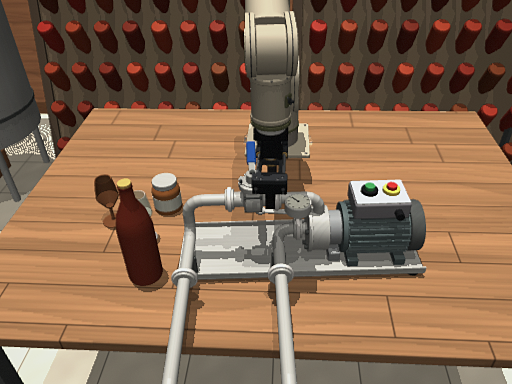

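View pics/side0.png

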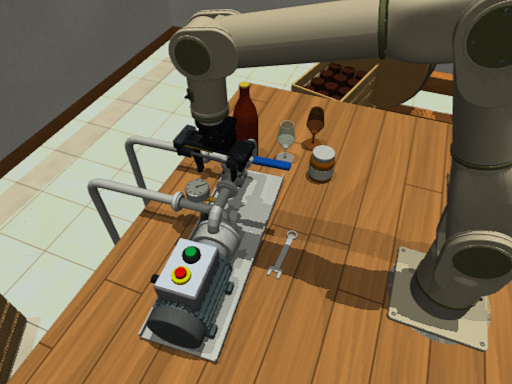

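View pics/wrist0.png

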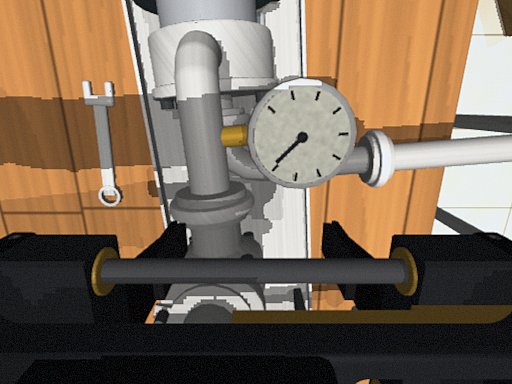

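The scene view shows the green button at (370,189), the red one at (392,188) and the blue grip near (251,152). In the side view green is at (191,254), red at (181,273) and the grip near (272,163). Next I'll measure them.

```bash
cat >> h.py <<'E'
def blobs(c,k):
    hsv=cv2.cvtColor(c['color'],cv2.COLOR_RGB2HSV); H,S,V=cv2.split(hsv)
    m={'g':(H>45)&(H<85)&(S>120)&(V>40),'r':((H<6)|(H>174))&(S>180)&(V>120),'b':(H>100)&(H<130)&(S>120)&(V>50)}[k].astype(np.uint8)
    n,l,st,ce=cv2.connectedComponentsWithStats(m)
    return [(st[i].tolist(),ce[i].round(1).tolist()) for i in np.argsort(-st[1:,4])[:3]+1 if st[i,4]>15],l
E
python3 - <<'E'
from h import *
C={n:cams.camera(n) for n in ['scene','side']}
for n in C:
    for k in 'grb': print(n,k,blobs(C[n],k)[0])
    im=C[n]['color'][:,:,::-1]
    cr=im[120:290,220:440] if n=='scene' else im[110:320,130:330]
    cv2.imwrite(f'pics/{n}_crop.png',cv2.resize(cr,None,fx=2.7,fy=2.7,interpolation=cv2.INTER_CUBIC))
E
```

```text
scene g [([365, 183, 10, 8, 68], [369.6, 186.7])]
scene r [([434, 20, 16, 11, 118], [441.4, 25.4]), ([481, 105, 16, 11, 116], [488.7, 110.2]), ([466, 20, 16, 11, 114], [472.9, 25.3])]
scene b [([246, 142, 10, 22, 175], [250.7, 151.9])]
side g [([185, 247, 12, 11, 109], [190.4, 251.8])]
side r [([175, 268, 11, 9, 80], [179.9, 272.0])]
side b [([252, 156, 39, 14, 298], [271.5, 162.6])]
```

```bash
ls pics
```

```text
scene0.png
scene_crop.png
side0.png
side_crop.png
wrist0.png
```

View pics/scene_crop.png

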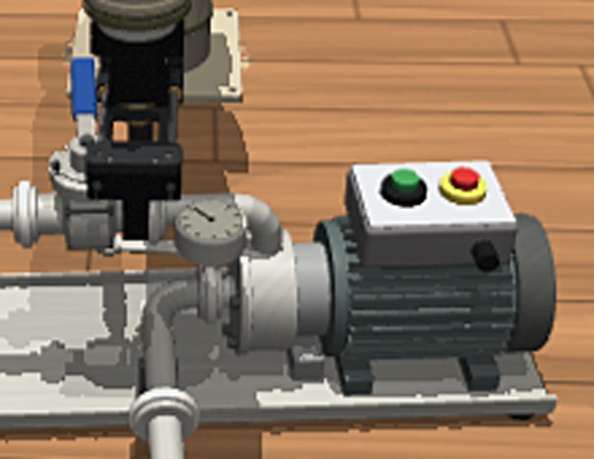

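View pics/side_crop.png

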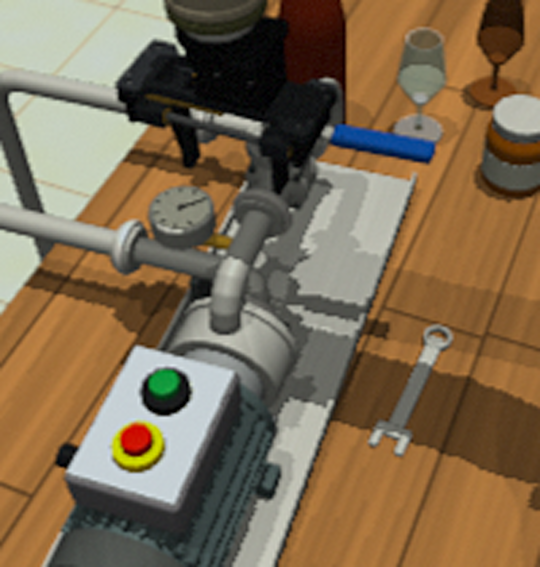

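```bash
python3 - <<'E'
from h import *
C={n:cams.camera(n) for n in ['scene','side']}
a,b=C['scene'],C['side']
print('green',onz(a,369.6,186.2,.220),onz(b,190.4,251.3,.220),tri(a,(369.6,186.7),b,(190.4,251.8)))
print('red',onz(a,391.8,186,.220),onz(b,179.9,271.5,.220))
for n in C:
    l=blobs(C[n],'b'); m=(l[1]==np.argmax(np.bincount(l[1].ravel())[1:])+1).astype(np.uint8)
    ct=cv2.findContours(m,0,2)[0][0]; box=cv2.boxPoints(cv2.minAreaRect(ct)); print(n,box.round(1).tolist())
    for p in box: print('   ',onz(C[n],*p,.258).round(3))
    print('  c',onz(C[n],*l[0][0][1],.258).round(4))
print('tri',tri(a,(250.7,151.9),b,(271.5,162.6)))
E
```

```text
green [0.57716195 0.23703968 0.22      ] [0.57561178 0.23905484 0.22      ] (array([0.57602566, 0.23809046, 0.21728379]), np.float64(0.0012791179822326893))
red [0.57467941 0.29058709 0.22      ] [0.57184641 0.29221114 0.22      ]
scene [[245.8000030517578, 142.10000610351562], [254.3000030517578, 141.5], [255.6999969482422, 163.0], [247.10000610351562, 163.5]]
    [ 0.441 -0.075  0.258]
    [ 0.437 -0.052  0.258]
    [ 0.54  -0.042  0.258]
    [ 0.543 -0.063  0.258]
  c [ 0.489  -0.0584  0.258 ]
side [[251.8000030517578, 163.0], [253.3000030517578, 155.10000610351562], [290.70001220703125, 162.10000610351562], [289.29998779296875, 170.0]]
    [ 0.541 -0.038  0.258]
    [ 0.549 -0.068  0.258]
    [ 0.449 -0.077  0.258]
    [ 0.443 -0.048  0.258]
  c [ 0.4945 -0.0577  0.258 ]
tri (array([ 0.49366196, -0.05718156,  0.25997371]), np.float64(0.0023070479352638893))
```

Call:
drive_tool(moves="0 0 0.05 0 1; 0 0 0.05 0 1; -0.045 0 0 4 1; -0.045 0 0 0 1; -0.042 0 0 0 1; 0 0 0 0 1", newtons=20)

```text
time: 1.1
ee_pos: [0.4913, -0.0001, 0.3345]
eef_rot: [0.483, 0.517, -0.482, 0.518]
ft_force: [0.3, -0.4, 1.0]
width: 0.0353
```

```bash
python3 - <<'E'
from h import *
C={n:snap(n,n+'1') for n in ['scene','side','wrist']}
s=r.read_state(); print(s['time'],s['ee_pos'],s['ft_force'],s['width'])
for n in C:
    bl,l=blobs(C[n],'b'); print(n,bl)
    if not bl: continue
    m=(l==np.argmax(np.bincount(l.ravel())[1:])+1).astype(np.uint8)
    box=cv2.boxPoints(cv2.minAreaRect(cv2.findContours(m,0,2)[0][0]))
    for p in box: print('   ',p,onz(C[n],*p,.262).round(3))
    print('  c',onz(C[n],*bl[0][1],.260).round(4))
cv2.imwrite('pics/scene1c.png',cv2.resize(C['scene']['color'][120:290,180:400,::-1],None,fx=2.7,fy=2.7))
E
```

```text
1.25 [ 4.93570036e-01 -1.24256512e-05  3.33661754e-01] [ 0.08703964  0.64931301 -0.21021995] 0.023314718699569727
scene [([246, 142, 10, 22, 174], [250.7, 151.9])]
    [245.75487 142.07782] [ 0.447 -0.074  0.262]
    [254.28404 141.54474] [ 0.444 -0.052  0.262]
    [255.62257 162.96109] [ 0.546 -0.042  0.262]
    [247.0934  163.49417] [ 0.549 -0.063  0.262]
  c [ 0.4922 -0.0581  0.26  ]
side [([252, 157, 39, 13, 279], [272.1, 162.9])]
    [251.81888 162.96603] [ 0.54  -0.034  0.262]
    [253.29056 155.11697] [ 0.547 -0.063  0.262]
    [290.72452 162.13583] [ 0.448 -0.073  0.262]
    [289.25284 169.9849 ] [ 0.442 -0.044  0.262]
  c [ 0.492  -0.0551  0.26  ]
wrist [([232, 248, 45, 11, 450], [254.5, 253.4])]
    [232. 248.] [ 0.475 -0.044  0.262]
    [276. 248.] [ 0.515 -0.042  0.262]
    [276. 258.] [ 0.516 -0.052  0.262]
    [232. 258.] [ 0.476 -0.055  0.262]
  c [ 0.4962 -0.0496  0.26  ]
```

View pics/scene1c.png

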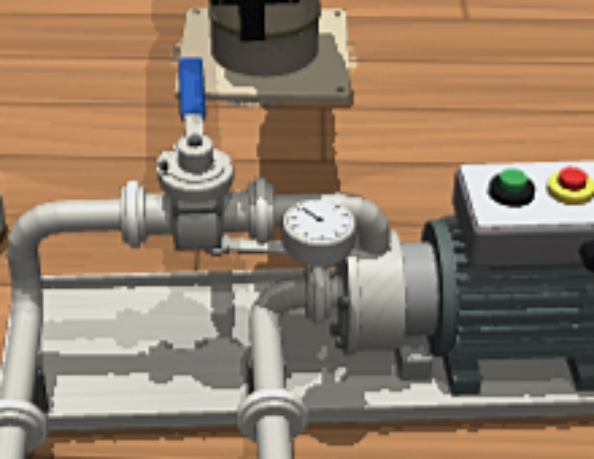

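View pics/side1.png

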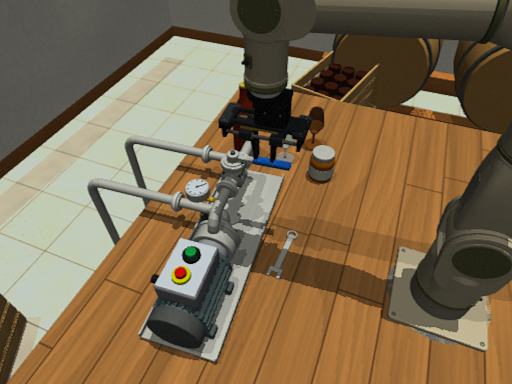

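View pics/wrist1.png

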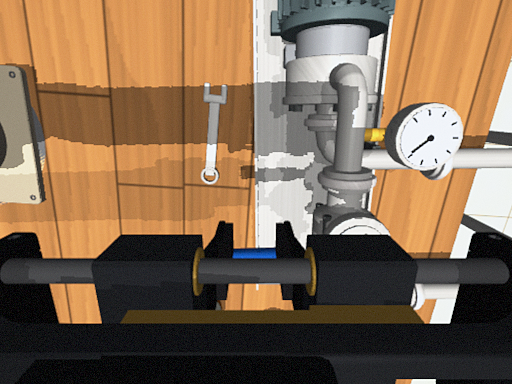

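The scene crop shows the hub's top face near (252,173) in full-image pixels, now unobstructed. The side view shows the hub near (237,156).

```bash
python3 - <<'E'
from h import *
C={n:cams.camera(n) for n in ['scene','side']}
for n,(x0,y0,x1,y1) in {'scene':(235,135,275,215),'side':(210,135,300,200)}.items():
    cv2.imwrite(f'pics/{n}2z.png',cv2.resize(C[n]['color'][y0:y1,x0:x1,::-1],None,fx=7,fy=7,interpolation=cv2.INTER_CUBIC))
a,b=C['scene'],C['side']
for st in [(.607,-.049),(.610,-.049)]: print(proj(a,(*st,.265)),proj(b,(*st,.265)))
print(onz(a,252.2,173.5,.27))
# bottle foot, red body
print('bottle',onz(a,147,281,0))
E
```

```text
(np.float64(250.92905723172606), np.float64(176.13005049002038)) (np.float64(230.19359219984207), np.float64(152.2129384657464))
(np.float64(250.83663677677723), np.float64(176.86339528368148)) (np.float64(229.15522399495876), np.float64(151.94152184042608))
[ 0.60323487 -0.04610831  0.27      ]
bottle [ 0.7076594  -0.31851856  0.        ]
```

View pics/scene2z.png

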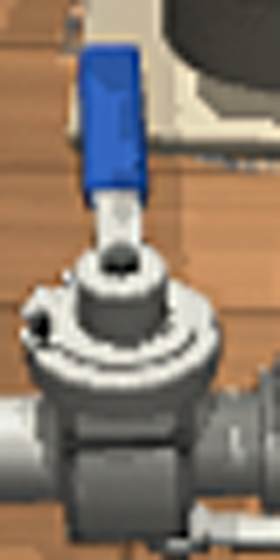

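View pics/side2z.png

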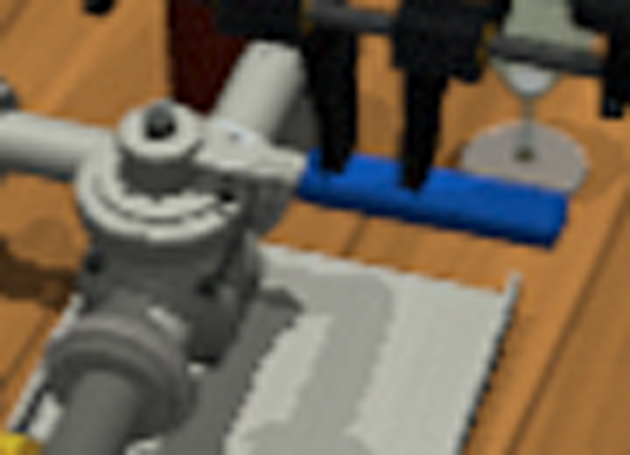

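```bash
python3 - <<'E'
from h import *
a,b=cams.camera('scene'),cams.camera('side')
print(tri(a,(252.3,172.4),b,(232.9,152.1)))
g=np.array([.4935,-.057]); 
for st in [np.array([.603,-.047]),np.array([.606,-.048])]:
    d=st-g; print(np.linalg.norm(d),np.degrees(np.arctan2(d[1],d[0])))
st=np.array([.606,-.047]); yaw=np.radians(4.)
off=12+9.5
for th in range(0,91,10):
    t=yaw+np.radians(th); u=-np.array([np.cos(t),np.sin(t)]); n=np.array([np.sin(t),-np.cos(t)]) # n = motion dir (ccw)
    print(th,(st+.115*u-n*.0225).round(4))
E
```

```text
(array([ 0.59803016, -0.04650335,  0.26984302]), np.float64(0.0007135402134391539))
0.10995567288685017 5.218017123575095
0.11285942583586006 4.573921259900862
0 [ 0.4897 -0.0326]
10 [ 0.489 -0.053]
20 [ 0.4918 -0.0732]
30 [ 0.4981 -0.0927]
40 [ 0.5076 -0.1107]
50 [ 0.5202 -0.1268]
60 [ 0.5354 -0.1405]
70 [ 0.5527 -0.1513]
80 [ 0.5716 -0.159 ]
90 [ 0.5916 -0.1633]
```

Call:
drive_tool(moves="-0.005 0 -0.045 0 1; 0 0 -0.042 0 1; 0 -0.02 0 0 1; 0 0 0 0 1; 0 0 0 0 1")

```text
time: 2.08
ee_pos: [0.4885, -0.0193, 0.2469]
eef_rot: [0.482, 0.517, -0.482, 0.517]
ft_force: [-1.0, 0.0, -0.1]
width: 0.0002
```

```bash
python3 - <<'E'
from h import *
C={n:cams.camera(n) for n in ['side']}
s=r.read_state(); print(s['time'],s['ee_pos'],s['ft_force'],s['width'])
for n,(x0,y0,x1,y1) in {'side':(180,80,340,200)}.items():
    cv2.imwrite(f'pics/{n}3z.png',cv2.resize(C[n]['color'][y0:y1,x0:x1,::-1],None,fx=5,fy=5,interpolation=cv2.INTER_CUBIC))
E
```

```text
2.125 [ 0.48845935 -0.01916824  0.24696963] [-0.48899334 -0.07718852 -0.01120957] 0.0005106766854569492
```

View pics/side3z.png

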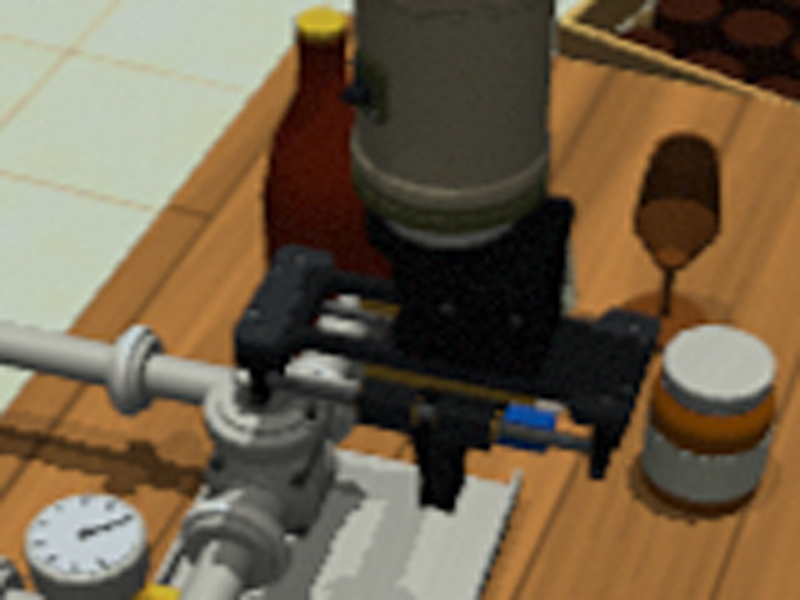

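Call:
drive_tool(moves="-0.001 -0.007 0 0 1; 0 -0.006 0 0 1; -0.001 -0.01 0 5 1; 0 -0.01 0 5 1; 0.001 -0.01 0 5 1; 0.002 -0.01 0 5 1; 0 0 0 0 1")

```text
time: 3.0
ee_pos: [0.4893, -0.0728, 0.2467]
eef_rot: [0.385, 0.593, -0.385, 0.593]
ft_force: [0.5, 2.4, 0.3]
width: 0.0006
```

Call:
drive_tool(moves="0.003 -0.01 0 5 1; 0.003 -0.0095 0 5 1; 0.0045 -0.009 0 5 1; 0.005 -0.009 0 5 1; 0.006 -0.008 0 5 1; 0 0 0 0 1")

```text
time: 3.75
ee_pos: [0.5104, -0.1191, 0.2464]
eef_rot: [0.248, 0.662, -0.249, 0.662]
ft_force: [-0.4, 0.7, 0.7]
width: 0.0003
```

```bash
python3 - <<'E'
from h import *
C={n:cams.camera(n) for n in ['scene','side']}
s=r.read_state(); print(s['time'],s['ee_pos'],s['ft_force'])
for n,(x0,y0,x1,y1) in {'scene':(170,90,330,210),'side':(180,80,340,200)}.items():
    print(blobs(C[n],'b')[0])
    cv2.imwrite(f'pics/{n}4z.png',cv2.resize(C[n]['color'][y0:y1,x0:x1,::-1],None,fx=4,fy=4,interpolation=cv2.INTER_CUBIC))
E
```

```text
3.85 [ 0.51036068 -0.11857197  0.24651302] [0.54103194 0.12205794 0.45316331]
[([206, 152, 32, 19, 242], [221.0, 160.3])]
[([253, 141, 15, 11, 88], [260.2, 145.9])]
```

View pics/scene4z.png

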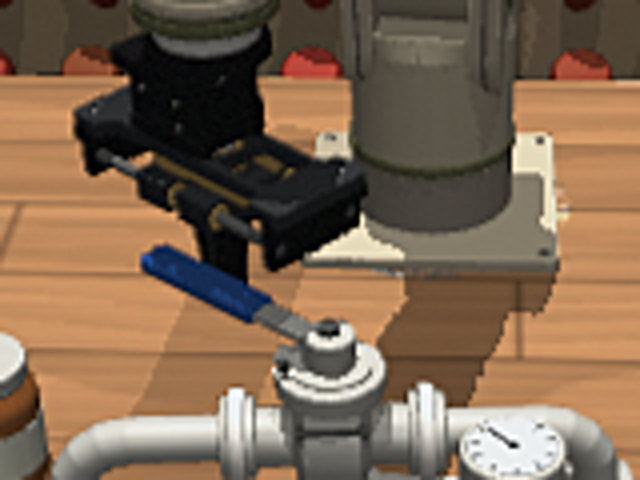

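View pics/side4z.png

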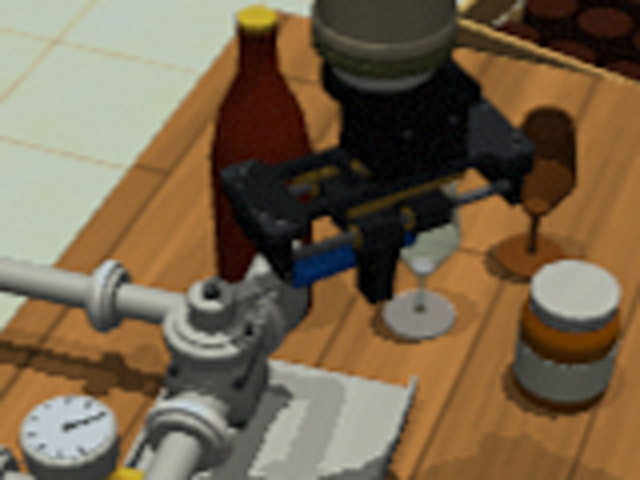

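The lever now rests in the half-open notch. I'll keep going round.

Call:
drive_tool(moves="0.0065 -0.008 0 5 1; 0.007 -0.007 0 5 1; 0.008 -0.007 0 5 1; 0.0085 -0.0055 0 5 1; 0.0085 -0.005 0 5 1; 0.009 -0.0045 0 5 1; 0.0095 -0.0035 0 5 1; 0 0 0 0 1")

```text
time: 4.85
ee_pos: [0.5676, -0.1589, 0.2464]
eef_rot: [0.038, 0.706, -0.038, 0.706]
ft_force: [0.5, 0.1, 0.2]
width: 0.0003
```

Call:
drive_tool(moves="0.009 -0.003 0 5 1; 0.008 -0.002 0 5 1; 0 0 0 0 1")

```text
time: 5.22
ee_pos: [0.5843, -0.1638, 0.2465]
eef_rot: [-0.024, 0.707, 0.024, 0.707]
ft_force: [-0.2, -0.6, 0.9]
width: 0.0009
```

```bash
python3 - <<'E'
from h import *
C={n:cams.camera(n) for n in ['scene','side']}
s=r.read_state(); print(s['time'],s['ee_pos'],s['ft_force'])
for n,(x0,y0,x1,y1) in {'scene':(170,90,330,210),'side':(180,80,340,200)}.items():
    print(blobs(C[n],'b')[0])
    cv2.imwrite(f'pics/{n}5z.png',cv2.resize(C[n]['color'][y0:y1,x0:x1,::-1],None,fx=4,fy=4,interpolation=cv2.INTER_CUBIC))
E
```

```text
5.325 [ 0.58425055 -0.16380072  0.24663752] [-0.4607993   0.05746294  0.28742341]
[([188, 173, 41, 9, 312], [207.6, 177.3])]
[([236, 135, 11, 8, 56], [240.8, 138.7])]
```

View pics/scene5z.png

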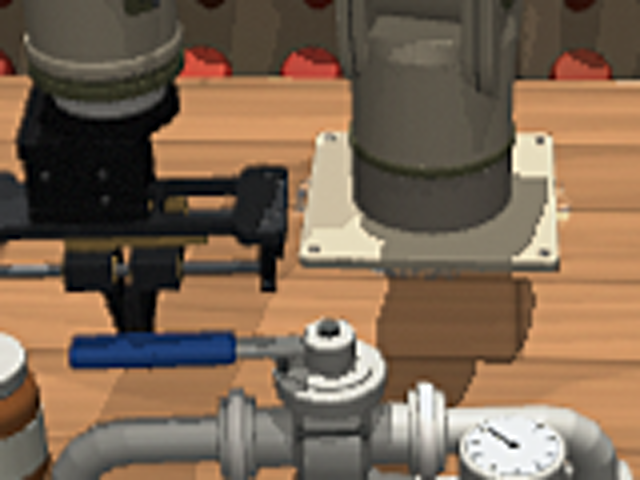

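View pics/side5z.png

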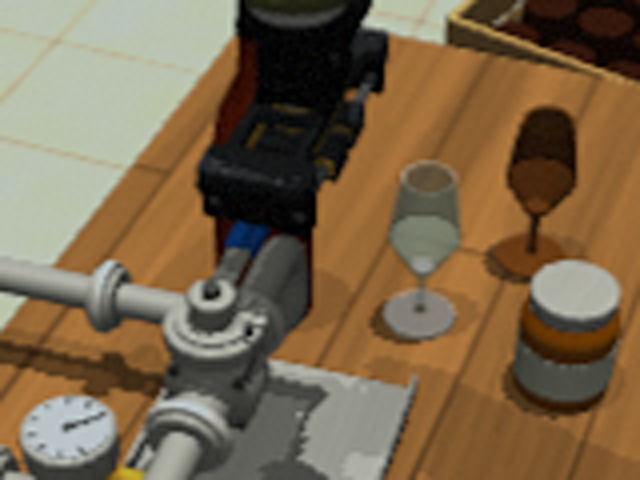

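The lever has snapped to about 90°. A few gentle pushes should confirm it is at the stop.

Call:
drive_tool(moves="0.003 0 0 0 1; 0.003 0 0 0 1; 0 0 0 0 1")

```text
time: 5.7
ee_pos: [0.5849, -0.1638, 0.2465]
eef_rot: [-0.023, 0.711, 0.024, 0.702]
ft_force: [-33.7, 4.4, 17.1]
width: 0.0006
```

Contact with the stop is firm at 34 N, with no further travel. I'll back off, lift and go over to the green button.

Call:
drive_tool(moves="-0.008 0 0 0 1; -0.007 0 0 0 1; 0 0 0.04 0 1; 0 0 0.044 0 1; 0 0.04 0 -9.4 1; 0 0.04 0 -9.4 1; 0 0.04 0 -9.4 1; 0 0.04 0 -9.4 1; 0 0.04 0 -9.4 1; 0 0.04 0 -9.4 1; 0 0.04 0 -9.4 1; 0 0.04 0 -9.4 1; 0 0.04 0 -9.4 1; 0 0.04 0 -9.4 1; 0 0 0 0 1; 0 0 0 0 1")

```text
time: 7.7
ee_pos: [0.5757, 0.2355, 0.3305]
eef_rot: [0.5, 0.5, -0.5, 0.5]
ft_force: [0.1, -0.7, 0.2]
width: 0.0006
```

```bash
python3 - <<'E'
from h import *
C={n:snap(n,n+'6') for n in ['scene','side','wrist']}
s=r.read_state(); print(s['time'],s['ee_pos'],s['eef_rot'],s['ft_force'])
for n in C:
  for k in 'bgr': print(n,k,blobs(C[n],k)[0][:1])
a,w=C['scene'],C['wrist']
for k,g in [('g',.221)]:
  for n in C:
    bl=blobs(C[n],k)[0]
    if bl: print(n,onz(C[n],*bl[0][1],.219))
bl,l=blobs(C['scene'],'b'); ys,xs=np.where(l==np.argmax(np.bincount(l.ravel())[1:])+1)
p=np.array([onz(a,x,y,.262)[:2] for x,y in zip(xs,ys)]); print('lever c',p.mean(0)); 
v=np.linalg.svd(p-p.mean(0))[2][0]; print('lever dir deg',np.degrees(np.arctan2(*v[::-1])))
E
```

```text
7.85 [0.57589191 0.23467069 0.33081615] [ 0.50043642  0.49944767 -0.50022445  0.49989091] [ 0.55659485 -0.1161393  -0.22651219]
scene b [([187, 173, 42, 9, 322], [207.9, 177.0])]
scene g [([365, 183, 10, 9, 69], [369.6, 186.9])]
scene r [([434, 20, 16, 11, 118], [441.4, 25.4])]
side b [([236, 120, 19, 24, 214], [245.1, 131.1])]
side g [([185, 247, 12, 11, 105], [190.2, 252.1])]
side r [([175, 268, 11, 9, 75], [179.7, 271.9])]
wrist b []
wrist g [([241, 173, 26, 27, 547], [253.3, 185.8])]
wrist r [([236, 118, 26, 27, 544], [248.3, 130.7])]
scene [0.57867629 0.23696735 0.219     ]
side [0.57546199 0.24053305 0.219     ]
wrist [0.57427378 0.23850259 0.219     ]
lever c [ 0.60941135 -0.1515436 ]
lever dir deg 95.12828829271692
```

View pics/scene6.png

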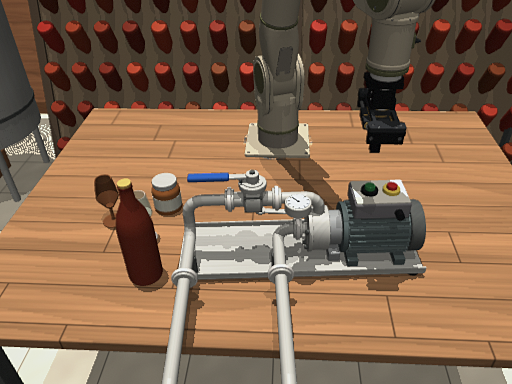

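View pics/wrist6.png

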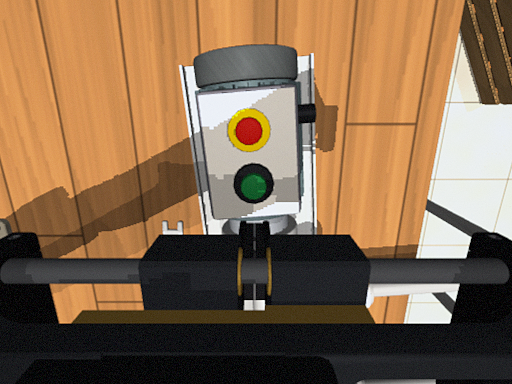

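View pics/side6.png

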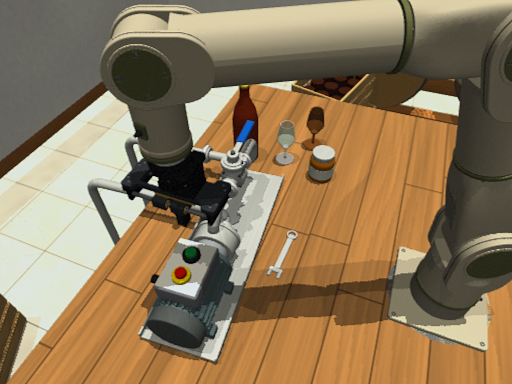

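The scene view shows the lever along the pipe, its grip at (208,177). The wrist view shows the green cap at (253,186) and the red cap at (248,131). The measured lever direction is 95°, against about 94° expected when open. Green is at (0.575, 0.2385).

Call:
drive_tool(moves="0 0.003 0 0 1; 0 0 -0.045 0 1; 0 0 -0.035 0 1; 0 0 -0.012 0 1; 0 0 0 0 1")

```text
time: 8.48
ee_pos: [0.5756, 0.2389, 0.2388]
eef_rot: [-0.5, -0.5, 0.5, -0.5]
ft_force: [0.6, 0.1, 1.0]
width: 0.0002
```

```bash
python3 - <<'E'
from h import *
C={n:cams.camera(n) for n in ['scene','side']}
s=r.read_state(); print(s['time'],s['ee_pos'],s['ft_force'])
for n,(x0,y0,x1,y1) in {'scene':(320,120,440,240),'side':(130,170,270,310)}.items():
    cv2.imwrite(f'pics/{n}7z.png',cv2.resize(C[n]['color'][y0:y1,x0:x1,::-1],None,fx=4,fy=4,interpolation=cv2.INTER_CUBIC))
E
```

```text
8.575 [0.57618703 0.23927709 0.24028993] [ 0.06819896 -0.05714732  0.67340848]
```

View pics/scene7z.png

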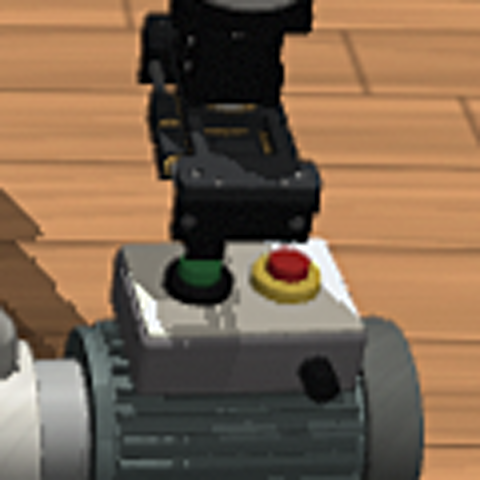

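View pics/side7z.png

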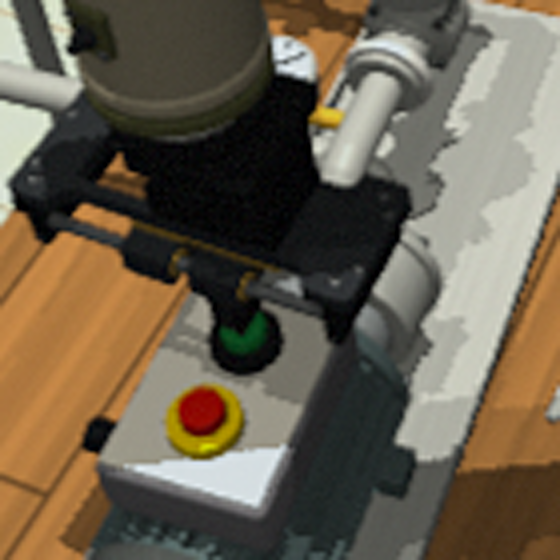

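Both views show the fingers centred over the green cap and well clear of the red one, with the tips about 6 mm above it. Pressing now.

Call:
drive_tool(moves="0 0 -0.005 0 1; 0 0 -0.004 0 1; 0 0 -0.003 0 1; 0 0 -0.002 0 1; 0 0 0 0 1")

```text
time: 9.2
ee_pos: [0.5761, 0.2393, 0.2273]
eef_rot: [0.501, 0.5, -0.499, 0.5]
ft_force: [-4.0, -1.7, 17.9]
width: 0.0005
```

Call:
drive_tool(moves="0 0 -0.001 0 1; 0 0 0 0 1; 0 0 0 0 1")

```text
time: 9.57
ee_pos: [0.5762, 0.2394, 0.2272]
eef_rot: [0.501, 0.499, -0.499, 0.5]
ft_force: [-6.7, -2.9, 22.7]
width: 0.0006
```

Call:
drive_tool(moves="0 0 0.01 0 1; 0 0 0.04 0 1; 0 0 0.06 0 1; -0.05 -0.05 0 0 1; -0.05 -0.05 0 0 1; 0 0 0 0 1; 0 0 0 0 1")

```text
time: 10.45
ee_pos: [0.4871, 0.1509, 0.3337]
eef_rot: [0.5, 0.5, -0.5, 0.5]
ft_force: [0.9, -0.3, -0.1]
width: 0.0004
```

```bash
python3 - <<'E'
from h import *
C={n:snap(n,n+'8') for n in ['scene','side']}
s=r.read_state(); print(s['time'],s['ee_pos'],s['ft_force'])
for n in C:
  for k in 'bg': print(n,k,blobs(C[n],k)[0][:1])
print(blobs(C['side'],'r')[0])
E
```

```text
10.55 [0.48752479 0.15153437 0.33336212] [ 0.49692525  0.04534112 -0.14014424]
scene b [([187, 173, 42, 9, 324], [207.9, 177.1])]
scene g [([365, 183, 10, 8, 70], [369.6, 186.6])]
side b []
side g [([185, 247, 12, 11, 107], [190.3, 251.8])]
[([175, 268, 11, 9, 81], [179.9, 272.1])]
```

View pics/scene8.png

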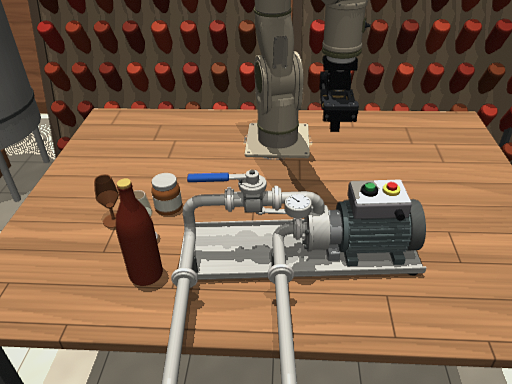

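View pics/side8.png

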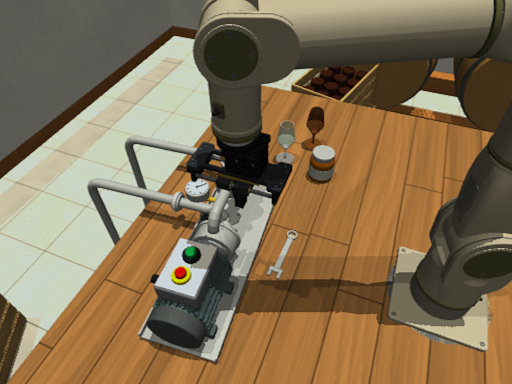

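The lever is still open (scene, 208,177), the green button is back out, and nothing else has moved. The last extra millimetre of press raised the force from 18 to 23 N with only 0.1 mm of travel, so the button was fully in. Handing in.

```bash
python3 -c "
from h import *
print(ticket.close_job())"
```

```text
the job is handed in; nothing more can be done
None
```

The valve lever is fully open and the green start button has been pressed all the way in and released, in that order. I handed the job in at about 10.6 s of the 48 s allowed.

- **Lever:** I pushed it with closed fingers from shut, through the half-open notch, to the open stop. It met the stop firmly at about 34 N. After backing off, the camera measured it at 95°, against about 94° expected when open, and it was unchanged in the final picture.
- **Start button:** I pressed it until it bottomed. The measured TCP height put the fingertips at about 216 mm, where a fully pressed cap would be. The force read 18 to 23 N, with only 0.1 mm more travel on the last extra push. Afterwards its image position matched the one from before the press.
- **Everything else:** The red button was not touched. The bottle, glass, jar and spanner look unmoved in the final pictures. The arm stood clear with about 0 N on the wrist.
- **Disagreements:** My two estimates of the stem position differed by about 10 mm in x. I took a value between them and relied on the force reading at the stop.
- **Not checked:** In the last side view the gripper hid the lever, so that final lever check rests on the scene camera alone.

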